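# Set the drying cabinet's door ajar on its stay

### The arm

A 6-joint arm with a two-finger parallel gripper is mounted at the origin on the work surface. World frame = base frame: x ahead of the robot, y to its left, z up, the work surface at z = 0. Lengths are in m, angles in rad, forces in N, time in s.
With the tool pointing down it reaches from about 0.25 to 0.775 m from the base axis. Payload 4 kg.
Tool frame: the origin (TCP) lies at the very end of the fingers, on their centre line; the grasp point (between the pads) lies hold_point_z behind it (hold_point_z is the distance from the TCP to the grasp point, in m); z points along the fingers, y is the direction in which the jaws open and shut (so a half turn about z gives the same grasp; the last joint's range is limited). The gripper opens to 94 mm and grips with 3 to 60 N. Pads are 16 mm wide; open, the fingers measure 119 mm over their backs; the gripper's body (75 mm by 177 mm) begins 78 mm behind the grasp point.
Start: joints at [1.235, 0.087, 1.371, -0, 1.684, -0.103], TCP at [0.127, 0.535, 0.206] pointing down, gripper open.
Joint ranges: [-3.1, 3.1], [-0.76, 2.03], [0.27, 2.55], [-1.08, 4.22], [0.17, 2.65], [-2.57, 2.57]. Speed limits (rad/s): [2.79, 2.79, 3.14, 3.14, 3.14, 3.14].

### API

Orientations are given as [roll, pitch, yaw] about the fixed x, y, z axes, in that order (R = Rz(yaw) Ry(pitch) Rx(roll)).
In Python, from bench import * gives the robot as it stands.
- The arm moves only by the tool step_arm, never from a script. Its argument "increments" is text: rows parted by semicolons, each of 6 numbers parted by spaces: the shift along the tool's x, y, z in cm, then the turn, a rotation vector about the tool's x, y, z in rad. A call has 1 to 5 rows; each row shifts and turns the commanded pose from where the row before left it, along the tool's axes as they then stand; what a row does not reach is not made up. A row lasts 1/10 s, in which the tool goes at most 50 mm and 8.59 degrees, less where a joint would pass 70% of its speed; a pose out of reach is approached as far as the arm can. A call is refused whole if a number of a shift passes 5 or a number of a turn 0.15, either way. A call with a gripper value outside its range is refused whole. "claw" is the gripper's target within -1 to 1 (shut at 1, half-way at 0, fully open at -1), set as the call begins (left out, the last holds). The fingers move at their own pace and stop on an object; the grip force is fixed at half the most. Time passes only in rows, so rows that do not move let the fingers close. It gives the time, the measured TCP pose, the force and the opening at its end, in the units of the state.
- get_obs(): the state, without advancing time (a new reading comes with each control period).
- snapshot(name): name is "side" or "top" or "wrist"; returns the picture (420x560x3 uint8, red, green, blue); there is no depth.
- calibration(name): a dict with "camera_matrix" (3x3 intrinsics, pixels), "k1" (the pictures are not rectified: a ray, as slopes to the right and down, at radius r is drawn at 1 + k1 r^2 times it, then the intrinsics apply), "eye" and "orientation" of the camera in the world; the wrist camera has in their place "tool_from_camera" (4x4, takes a point from camera to tool coordinates, whose origin is the TCP and whose axes are the flange's). Camera axes: x right, y up, looking along -z (the intrinsics and any distortion apply to the point x, -y, -z); pixel columns grow to the right and rows downward; lengths in m; the calibration is good to about 2 mm. A picture is of the moment at which its call begins: read the wrist's pose just before it. calibration takes no time and is no camera call.
- close_job(): hands the job in, once; it reports no verdict.
The state is a dict: "time": time; "joint_positions": joint angles; "qvel": joint speeds; "joint_torque": joint torques, N m; "tool_pos": TCP position; "ee_rot": TCP orientation; "wrist_force": force on the tool from outside, world axes, zero at the start; "wrist_torque": the same for the moment, N m; "width": finger opening in m.
Only numpy, scipy, OpenCV 4.12 (cv2) and the standard library are available. Lean on these libraries where they do the work, as an engineer would, in place of code of your own. Each camera call takes 0.05 s, during which the arm holds its last target. There are 200 camera calls.

### The job

Vent the little drying cabinet: take its brass stay by the red ball knob, lift it, draw the door open with it and drop the third hole from the door over the blue peg on the cabinet's top, so that the stay lies flat and holds the door ajar. The peg may sit anywhere along its slot, so feel for it gently: do not force the stay down on the peg, and leave the other things where they are.

Things in the scene. Friction and masses are not known exactly. Their poses are not given: they have to be found in the camera images.
- cabinet: White and steel bench-top drying cabinet, 300 deep (x) by 300 wide (y) by 170 high, fixed. Origin: centre of its underside; x points from the door side to the back, y to its left seen from the robot, z up. Front face at x = -150 mm, flat top at z = 170 mm in this frame. A nozzle and a jar stand at the back of the top.
- door (a joint): Opening angle of the white front door, rad: 0 shut, grows as its free edge swings to the robot, up to 1.1. Vertical hinge axis at x = -165, y = +140 mm in the cabinet's frame; the 20 mm thick door reaches 280 mm from the axis, towards -y when shut. A spring pulls it shut: about 4 to 5 N along the stay at 0.5 rad.
- swivel (a joint): Turn of the stay on the door about a vertical pivot, in rad. The pivot is on the door's top edge, 170 mm from the hinge axis. The stay's level direction in the cabinet's frame is (swivel - door) rad anticlockwise from the cabinet's +x. Turns freely.
- stay: Brass bar 24 wide, 5 thick, 235 long. Origin on the pivot at mid-thickness, 16.5 mm above the cabinet's top; x runs along the bar to the knob, z up. The knob end lifts freely about the pivot (up to 0.7 rad) and drops by its own weight (150 g) till the bar lies flat, level with the cabinet's top; no lower. Four 11.5 mm holes at x = 70, 110, 150, 190 mm, counted from the door.
- hole3 (a point): Centre of the third hole from the door (150 mm from the pivot), in the middle of the bar's thickness.
- knob (a point): Centre of the red ball knob, 26 mm in diameter, on a 10 mm wide stem; at x = 225 mm on the stay and 30 mm above the middle of the bar. The ball can turn and tip between fingers.
- peg_plate: Dark steel plate, 60 by 26 by 3 mm, fixed on the cabinet's top. Origin: centre of its underside, on the cabinet's top at x = -96.5, y = -9 mm in the cabinet's frame; axes as the cabinet's. A slot runs along x through its middle. With the third hole over the plate's middle the door is about 0.5 rad open and the stay points along the plate's x.
- slot (a point): Point 26 mm over the slot's middle, level with the flat top of the blue peg, 9 mm in diameter with a 1 mm step at its rim, fixed in the slot: on the slot's centre line, but anywhere from -12 to +12 mm along it from this point. It stands 12 mm over the flat stay's underside; a stay resting on it near hole 3 has its knob some 18 mm higher than flat. Over 25 N between stay and peg bends them.
- nozzle: Steel piping nozzle, 42 mm high, standing on the cabinet's top at the back; not to be disturbed. Origin: centre of its underside.
- jar: Small jar with a red lid, 48 across, 55 high, standing on the cabinet's top at the back; not to be disturbed. Origin: centre of its underside.
- mould: Red heart mould, 170 by 250 by 30 mm, on a white board to the left; not to be disturbed. Origin: centre of its underside.
- cutter: Steel ring cutter, 70 across, 40 high, to the right; not to be disturbed. Origin: centre of its underside.
- bowl: Steel bowl, 130 across, 55 high, to the right; not to be disturbed. Origin: centre of its underside.
- tin: Tin, 72 across, 85 high, to the right; not to be disturbed. Origin: centre of its underside.
- spatula: Spatula lying to the right; not to be disturbed. Origin: the middle of its underside.

How it is judged:
By the outcome, as a careful person would: the job done as asked, in the order asked, and still so for the second after the job is handed in, with the robot touching nothing.
It also fails if it takes over 67 s, if anything falls off the work surface, if the arm or the gripper's body presses on something with over 40 N, if the wrist force passes 120 N, or if a joint passes its speed limit or range.

## Working session

There is one attempt and no reset: what is moved stays moved. The work goes in short steps, Python scripts to look and compute and a tool call to move; the robot and the scene stay as the last step left them, time stands still between calls to the robot, and variables do not carry over. Pictures are saved under pics/ and viewed, about 8 in all and at most 12, crops included, and the job is handed in when it is done.

Besides the shell and the picture viewer there is one more tool, called after "Request:" as a command line: name --argument value ..., lists and objects as JSON in quotes. step_arm: Moves the arm, as the interface text tells. Its arguments: {"type":"object","properties":{"increments":{"type":"string"},"claw":{"type":"number"}},"required":["increments"]}

```bash
mkdir -p pics; cat > h.py <<'E'
from bench import *
import numpy as np, cv2
from scipy.spatial.transform import Rotation as R
def save(im,n,s=None):
    if s: im=cv2.resize(im,None,fx=s,fy=s,interpolation=cv2.INTER_CUBIC)
    cv2.imwrite('pics/'+n,im[:,:,::-1])
E
python3 - <<'E'
from h import *
o=get_obs();print(o)
for n in('side','top','wrist'):
    print(n,calibration(n))
a=snapshot('side');b=snapshot('top');np.save('s.npy',a);np.save('t.npy',b)
save(a,'side.png');save(b,'top.png')
E
```

```text
{'time': 0.0, 'joint_positions': array([ 1.23490423e+00,  8.79530955e-02,  1.37220749e+00, -1.25125722e-05,
        1.68357659e+00, -1.03111950e-01]), 'qvel': array([-1.14325508e-03,  1.56675149e-03,  5.53746191e-05,  3.78876672e-04,
       -1.80867960e-03, -8.86804695e-05]), 'joint_torque': array([-7.36386482e-05, -3.40181458e+01, -3.02424395e+01,  7.18065212e-02,
        3.31335270e-02, -1.59034566e-04]), 'tool_pos': array([0.12671653, 0.53466217, 0.20432893]), 'ee_rot': array([-3.13945824e+00, -2.08363950e-04,  2.90881089e+00]), 'wrist_force': array([-0.66139005,  0.04399299,  0.3402534 ]), 'wrist_torque': array([0.0088217 , 0.00980271, 0.00383681]), 'width': 0.09400277114855582}
side {'camera_matrix': array([[515.74966656,   0.        , 279.04308838],
       [  0.        , 515.74966656, 208.29298316],
       [  0.        ,   0.        ,   1.        ]]), 'k1': -0.17144345347837217, 'eye': array([ 0.32179816, -1.05609488,  1.06391028]), 'orientation': array([ 0.89867244,  0.00329797, -0.16693053])}
top {'camera_matrix': array([[529.54814441,   0.        , 275.18547584],
       [  0.        , 529.54814441, 198.434614  ],
       [  0.        ,   0.        ,   1.        ]]), 'k1': -0.19024646588315205, 'eye': array([0.13581763, 0.06960925, 1.9792807 ]), 'orientation': array([ 0.19592145, -0.01322556, -1.57958753])}
wrist {'camera_matrix': array([[375.09952095,   0.        , 277.97965647],
       [  0.        , 375.09952095, 206.03097879],
       [  0.        ,   0.        ,   1.        ]]), 'k1': 0.0044709565809725035, 'tool_from_camera': array([[ 6.75249908e-04,  9.64332451e-01,  2.64693159e-01,
         7.75173489e-02],
       [ 9.99999772e-01, -6.55427642e-04, -1.63206369e-04,
        -1.63770548e-03],
       [ 1.61020158e-05,  2.64693209e-01, -9.64332673e-01,
        -1.80037970e-01],
       [ 0.00000000e+00,  0.00000000e+00,  0.00000000e+00,
         1.00000000e+00]])}
```

View pics/side.png

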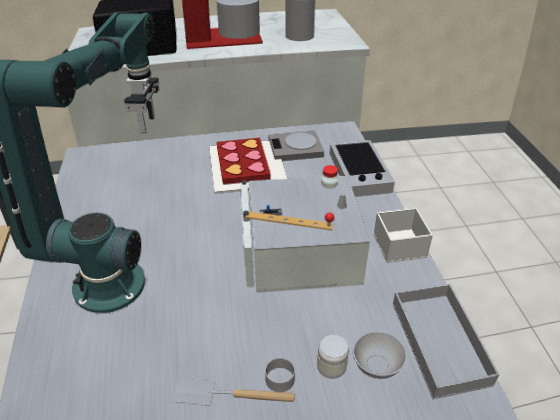

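View pics/top.png

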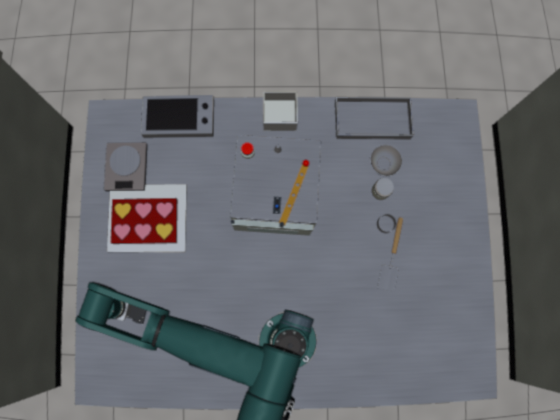

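```bash
cat >> h.py <<'E'
def rays(name,px,obs=None):
    c=calibration(name);K=c['camera_matrix']
    d=(np.atleast_2d(np.array(px,float))-K[:2,2])/K[0,0]
    u=d.copy()
    for _ in range(10): u=d/(1+c['k1']*(u**2).sum(1,keepdims=True))
    v=np.c_[u[:,0],-u[:,1],-np.ones(len(u))]
    if name=='wrist':
        T=np.eye(4);T[:3,:3]=R.from_euler('xyz',obs['ee_rot']).as_matrix();T[:3,3]=obs['tool_pos']
        M=T@c['tool_from_camera'];return M[:3,3],v@M[:3,:3].T
    return c['eye'],v@R.from_euler('xyz',c['orientation']).as_matrix().T
def plane(name,px,z,obs=None):
    e,v=rays(name,px,obs);return e+v*((z-e[2])/v[:,2])[:,None]
def tri(L):
    A=0;b=0
    for e,v in L:
        v=v.ravel()/np.linalg.norm(v);P=np.eye(3)-np.outer(v,v);A=A+P;b=b+P@e
    return np.linalg.solve(A,b)
def blobs(m,amin=8):
    n,_,s,c=cv2.connectedComponentsWithStats(m.astype(np.uint8))
    return [(s[i].tolist(),c[i].round(1).tolist()) for i in range(1,n) if s[i][4]>=amin]
def masks(im):
    h=cv2.cvtColor(im,cv2.COLOR_RGB2HSV).astype(int);H,S,V=h[...,0],h[...,1],h[...,2]
    return dict(red=((H<6)|(H>174))&(S>150)&(V>90),blue=(H>100)&(H<130)&(S>140)&(V>50),brass=(H>10)&(H<30)&(S>110)&(V>80))
E
python3 - <<'E'
from h import *
a=np.load('s.npy');b=np.load('t.npy')
for n,i in(('side',a),('top',b)):
    for k,m in masks(i).items(): print(n,k,blobs(m,5))
save(np.hstack([cv2.resize(b[120:250,215:335],None,fx=3.3,fy=3.3,interpolation=2),cv2.resize(a[160:290,235:355],None,fx=3.3,fy=3.3,interpolation=2)]),'crop.png')
E
```

```text
side red [([185, 7, 3, 2, 5], [186.2, 7.6]), ([187, 29, 75, 19, 578], [222.6, 40.6]), ([217, 138, 53, 43, 1017], [241.4, 159.8]), ([324, 166, 14, 11, 133], [330.1, 170.8]), ([325, 213, 9, 9, 62], [329.0, 216.8])]
side blue [([267, 205, 3, 7, 16], [267.7, 208.3])]
side brass [([242, 139, 16, 9, 89], [250.3, 143.4]), ([225, 164, 17, 10, 113], [234.0, 168.9]), ([245, 212, 88, 18, 477], [287.3, 219.8])]
top red [([242, 143, 11, 12, 106], [246.9, 148.2]), ([303, 160, 6, 6, 30], [305.5, 162.5]), ([112, 199, 64, 44, 1494], [144.1, 221.7])]
top blue [([275, 204, 4, 4, 13], [276.4, 205.6])]
top brass [([280, 165, 28, 59, 340], [293.1, 194.4]), ([114, 203, 18, 16, 203], [122.2, 209.3]), ([393, 219, 8, 33, 60], [396.7, 235.1]), ([155, 223, 18, 17, 212], [163.7, 229.6])]
```

View pics/crop.png

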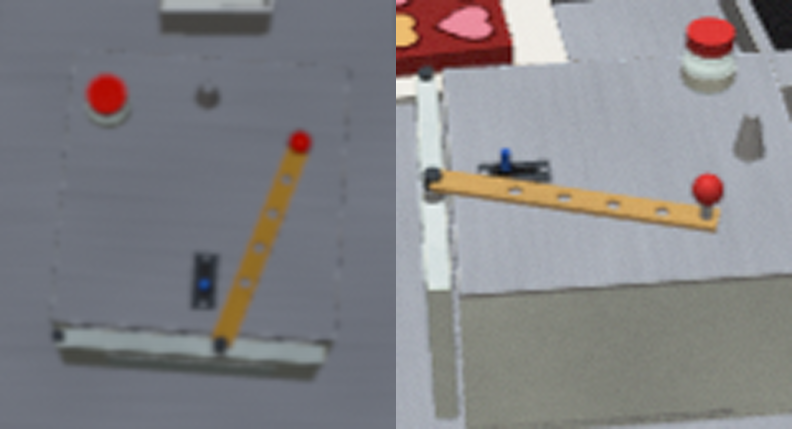

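```bash
python3 - <<'E'
from h import *
T=lambda p:(p[0]/3.3+215,p[1]/3.3+120)
S=lambda p:((p[0]-396)/3.3+235,p[1]/3.3+160)
f=lambda t,s:tri([rays('top',[t]),rays('side',[s])]).round(4)
print('knob',f((305.5,162.5),(329,216.8)))
print('peg',f((276.4,205.6),(267.7,208.3)))
print('pivot',f(T((221,345)),S((432,178))))
print('hinge',f(T((57,335)),S((426,73))))
print('plate',f(T((205,280)),S((515,170))))
c=plane('top',[T(p) for p in((70,52),(348,68),(50,322),(332,345))],.17);print(c.round(3),c.mean(0))
p=plane('top',[T((205,253)),T((205,308)),T((57,335)),T((221,345))],.178);print(p.round(4))
print('nozzle',f(T((207,90)),S((750,120))),'jar',f((246.9,148.2),(330.1,170.8)))
E
```

```text
knob [ 0.6144 -0.0627  0.2162]
peg [0.4693 0.0388 0.1845]
pivot [0.405  0.0206 0.1875]
hinge [0.419  0.1917 0.1704]
plate [0.476  0.0361 0.1738]
[[ 0.724  0.18   0.17 ]
 [ 0.705 -0.121  0.17 ]
 [ 0.428  0.199  0.17 ]
 [ 0.402 -0.096  0.17 ]] [0.56468686 0.04027301 0.17      ]
[[0.4993 0.0359 0.178 ]
 [0.4407 0.0364 0.178 ]
 [0.4131 0.191  0.178 ]
 [0.4015 0.0201 0.178 ]]
nozzle [0.675  0.0321 0.2033] jar [0.6671 0.1394 0.2176]
```

```bash
cat >> h.py <<'E'
def delta(target,yaw=None,n=None):
    o=get_obs();M=R.from_euler('xyz',o['ee_rot']);d=M.inv().apply(np.array(target)-o['tool_pos'])*100
    r=np.zeros(3)
    if yaw is not None: r=(M.inv()*R.from_euler('xyz',[np.pi,0,yaw])).as_rotvec()
    n=n or int(np.ceil(np.linalg.norm(d)/4.95));print('rows',n,'per row',(d/n).round(3),'total',d.round(2),'turn total',r.round(4))
E
python3 - <<'E'
import bench;print([k for k in dir(bench) if k[0]!='_'], getattr(bench,'hold_point_z',None))
from h import *
delta([.55,-.02,.33],2.767)
E
```

```text
['IKError', 'calibration', 'close_job', 'get_obs', 'hold_point_z', 'snapshot'] 0.0188
rows 15 per row [-3.599 -2.949 -0.832] total [-53.98 -44.23 -12.48] turn total [-2.000e-03 -1.000e-04  1.418e-01]
```

Request:
step_arm --increments "-3.2 -2.6 -2.4 0 0 0;-3.2 -2.6 -2.4 0 0 0;-3.2 -2.6 -2.4 0 0 0;-3.6 -3.0 -1.6 0 0 0;-3.6 -3.0 -1.6 0 0 0" --claw -1

```text
time: 0.6
tool_pos: [0.2591, 0.3607, 0.31]
ee_rot: [3.141, 0.0, 2.91]
wrist_force: [1.3, 0.1, -0.1]
width: 0.0942
```

Request:
step_arm --increments "-3.6 -3 -0.5 0 0 0;-3.6 -3 -0.5 0 0 0;-3.6 -3 -0.5 0 0 0;-3.6 -3 -0.5 0 0 0;-3.6 -3 0 0 0 0"

```text
time: 1.1
tool_pos: [0.3999, 0.173, 0.33]
ee_rot: [3.141, 0.001, 2.909]
wrist_force: [-0.4, 0.0, 0.3]
width: 0.0942
```

Request:
step_arm --increments "-3.6 -3 0 0 0 0;-3.6 -3 0 0 0 0;-3.6 -3 0 0 0 0;-3.6 -3 0 0 0 0.07;-3.6 -3 0 0 0 0.07"

```text
time: 1.6
tool_pos: [0.5377, -0.0164, 0.3287]
ee_rot: [3.141, -0.001, 2.766]
wrist_force: [0.2, 0.5, 0.3]
width: 0.0941
```

```bash
python3 - <<'E'
from h import *
o=get_obs();w=snapshot('wrist');np.save('w1.npy',w)
o=get_obs();print(o['tool_pos'],o['ee_rot'],o['qvel'].round(3),o['joint_positions'].round(2))
save(w,'w1.png',1.4)
for k,m in masks(w).items(): print(k,blobs(m,20))
E
```

```text
[ 0.54046094 -0.02254705  0.32637432] [-3.13683229e+00 -2.77925198e-04  2.75661623e+00] [ 0.067 -0.044  0.102  0.041  0.058  0.003] [-0.14  0.08  1.14 -0.    1.92 -1.33]
red [([478, 262, 48, 40, 1364], [502.8, 282.9]), ([246, 292, 21, 25, 384], [256.0, 304.8])]
blue [([300, 92, 13, 15, 113], [306.0, 99.4])]
brass [([244, 31, 30, 140, 2698], [258.4, 94.8]), ([248, 166, 22, 49, 680], [258.2, 190.4]), ([248, 212, 21, 43, 588], [258.1, 233.1]), ([249, 254, 19, 42, 593], [258.4, 275.4]), ([24, 333, 20, 69, 491], [31.4, 370.5]), ([513, 333, 20, 70, 483], [524.6, 370.8])]
```

View pics/w1.png

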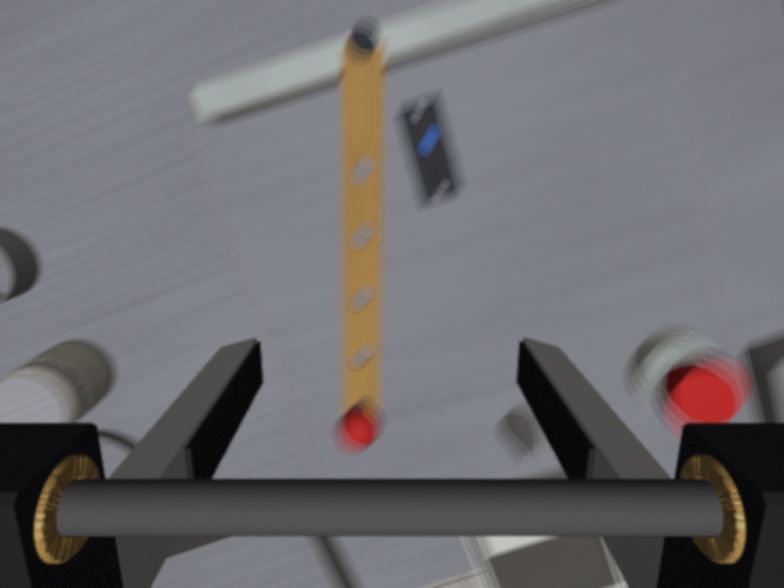

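```bash
cat >> h.py <<'E'
def darkplate(w):
    pass
E
python3 - <<'E'
from h import *
o=get_obs();w=snapshot('wrist');np.save('w2.npy',w)
print(o['tool_pos'],o['ee_rot'],abs(o['qvel']).max().round(4))
M=masks(w)
for k in M: print(k,blobs(M[k],20))
red=[c for s,c in blobs(M['red'],20)][-1]; 
for c in [c for s,c in blobs(M['red'],200)]: print('red z=.2165+',plane('wrist',[c],.2165,o))
print('peg',plane('wrist',[c for s,c in blobs(M['blue'],20)],.196,o))
g=cv2.cvtColor(w,cv2.COLOR_RGB2GRAY)
d=(g<75).astype(np.uint8);d[250:]=0
for c in cv2.findContours(cv2.morphologyEx(d,cv2.MORPH_CLOSE,np.ones((9,9))),0,1)[0]:
    if cv2.contourArea(c)>150:
        r=cv2.minAreaRect(c);bx=plane('wrist',cv2.boxPoints(r),.173,o);print(r,plane('wrist',[r[0]],.173,o),bx.round(4).tolist())
save(w[0:330,150:450],'w2.png',1.8)
E
```

```text
[ 0.54046094 -0.02254705  0.32637432] [-3.13683229e+00 -2.77925198e-04  2.75661623e+00] 0.1019
red [([495, 245, 54, 49, 1983], [521.3, 269.8]), ([254, 284, 28, 27, 599], [267.9, 296.4])]
blue [([310, 80, 12, 12, 112], [315.7, 85.8])]
brass [([252, 18, 31, 270, 6328], [267.9, 144.9]), ([24, 333, 20, 69, 485], [31.4, 370.5]), ([513, 333, 20, 70, 481], [524.7, 371.0])]
red z=.2165+ [[0.66902074 0.14255536 0.2165    ]]
red z=.2165+ [[ 0.61306183 -0.06358337  0.2165    ]]
peg [[0.46694861 0.03679506 0.196     ]]
((514.0, 245.5), (7.0, 36.0), 90.0) [[0.67183931 0.16215625 0.173     ]] [[0.6621, 0.1473, 0.173], [0.6746, 0.1786, 0.173], [0.6816, 0.1771, 0.173], [0.669, 0.1457, 0.173]]
((551.0, 241.0), (16.0, 16.0), 90.0) [[0.6802394  0.19520752 0.173     ]] [[0.6695, 0.1899, 0.173], [0.6751, 0.2037, 0.173], [0.6911, 0.2006, 0.173], [0.6855, 0.1867, 0.173]]
((17.0, 187.0), (52.0, 34.0), 90.0) [[ 0.44730144 -0.24371653  0.173     ]] [[0.4212, -0.2448, 0.173], [0.4326, -0.2167, 0.173], [0.4744, -0.2426, 0.173], [0.4626, -0.2718, 0.173]]
((315.9999694824219, 94.00001525878906), (71.42748260498047, 29.944599151611328), 74.05460357666016) [[0.47315297 0.03700882 0.173     ]] [[0.4429, 0.0267, 0.173], [0.446, 0.0512, 0.173], [0.5046, 0.0477, 0.173], [0.5018, 0.022, 0.173]]
((204.7970428466797, 59.856136322021484), (3.991114377975464, 98.35107421875), 70.8663558959961) [[ 0.41292325 -0.03929299  0.173     ]] [[0.4082, -0.0808, 0.173], [0.4145, 0.0015, 0.173], [0.4175, 0.0014, 0.173], [0.4113, -0.0811, 0.173]]
((332.2926025390625, 13.528671264648438), (8.0076904296875, 104.67488861083984), 70.82099914550781) [[0.41983536 0.07091828 0.173     ]] [[0.4136, 0.0293, 0.173], [0.42, 0.1115, 0.173], [0.4259, 0.1117, 0.173], [0.4197, 0.0292, 0.173]]
((267.0, 12.5), (25.0, 18.0), 90.0) [[0.39932978 0.02239743 0.173     ]] [[0.3882, 0.0192, 0.173], [0.3937, 0.0325, 0.173], [0.4106, 0.0257, 0.173], [0.4051, 0.0121, 0.173]]
```

View pics/w2.png

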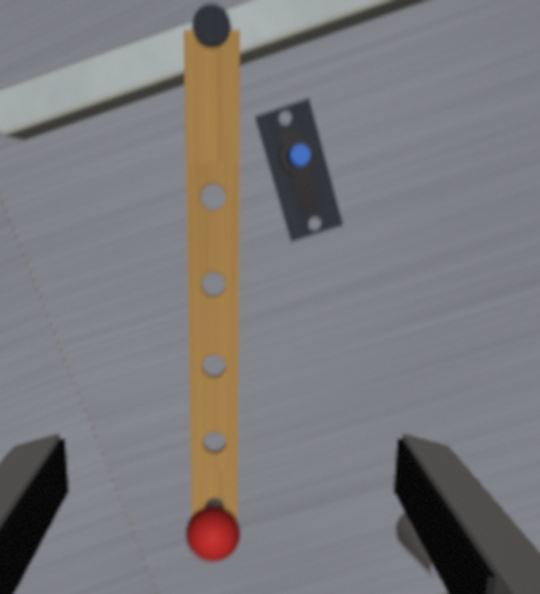

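```bash
cat >> h.py <<'E'
from scipy.optimize import least_squares
YAW=-.07; PLATE=np.array([.4732,.0370]); 
Rc=R.from_euler('z',YAW).as_matrix()
ORG=np.r_[PLATE,0]-Rc@[-.0965,-.009,0]
def fk(door,ang,lift,xb=.225,zb=.03):   # ang: stay direction in cabinet frame
    p=np.array([-.165-.17*np.sin(door),.14-.17*np.cos(door),.1865])
    xx=xb*np.cos(lift)-zb*np.sin(lift);zz=xb*np.sin(lift)+zb*np.cos(lift)
    return ORG+Rc@(p+[xx*np.cos(ang),xx*np.sin(ang),zz])
def ik(P): return least_squares(lambda q:fk(*q)-P,[.3,-.1,.1]).x
def final(s): # s: peg offset along slot
    r=least_squares(lambda q:fk(q[0],q[1],0,.15,0)[:2]-(ORG+Rc@[-.0965+s,-.009,0])[:2],[.5,0]).x
    return r,fk(r[0],r[1],0)
E
python3 - <<'E'
from h import *
print('ORG',ORG,'init',ik([.613,-.0636,.2165]),'fk0',fk(0,-.3,0))
for s in(-.012,-.006,0,.006,.012):print(s,*final(s))
delta([.613,-.0636,.26],2.757);delta([.613,-.0636,.198],2.757)
E
```

```text
ORG [0.57009316 0.03922847 0.        ] init [-6.01400477e-03 -3.14392330e-01  1.73489893e-17] fk0 [ 0.61317261 -0.06052096  0.2165    ]
-0.012 [ 0.58124075 -0.04613004] [0.53572422 0.02914913 0.2165    ]
-0.006 [ 0.54042685 -0.02151393] [0.5419008 0.0305657 0.2165   ]
0 [0.49998349 0.0012692 ] [0.54802292 0.03184925 0.2165    ]
0.006 [0.45994648 0.02222159] [0.55409966 0.03299833 0.2165    ]
0.012 [0.42033802 0.04135632] [0.56013985 0.0340127  0.2165    ]
rows 3 per row [-2.859 -0.447  2.202] total [-8.58 -1.34  6.61] turn total [-0.0025 -0.0037  0.0043]
rows 4 per row [-2.15  -0.331  3.202] total [-8.6  -1.32 12.81] turn total [-0.0025 -0.0037  0.0043]
```

Request:
step_arm --increments "-2.2 -0.4 0 0 0 0;-2.2 -0.3 2 0 0 0;-2.2 -0.3 2 0 0 0;-2 -0.3 1.6 0 0 0;0 0 0 0 0 0"

```text
time: 2.2
tool_pos: [0.6118, -0.0581, 0.2686]
ee_rot: [-3.14, -0.008, 2.769]
wrist_force: [-0.0, 0.0, -0.3]
width: 0.0941
```

Request:
step_arm --increments "0 0 0 0 0 0;0 0 0 0 0 0"

```text
time: 2.4
tool_pos: [0.6119, -0.0572, 0.2752]
ee_rot: [3.141, 0.002, 2.77]
wrist_force: [-0.1, -0.0, 1.1]
width: 0.0939
```

```bash
python3 - <<'E'
from h import *
o=get_obs();w=snapshot('wrist')
print(o['tool_pos'],o['ee_rot'],abs(o['qvel']).max().round(4))
for c in [c for s,c in blobs(masks(w)['red'],200)]: print('red',c,plane('wrist',[c],.2165,o))
print('peg',plane('wrist',[c for s,c in blobs(masks(w)['blue'],20)],.196,o))
delta([.613,-.0636,.198],2.757)
E
```

```text
[ 0.61194078 -0.05722332  0.27522861] [3.14080800e+00 1.91400968e-03 2.76991530e+00] 0.0142
red [271.5, 228.8] [[ 0.61371648 -0.06429226  0.2165    ]]Traceback (most recent call last):
  File "<stdin>", line 5, in <module>
  File "h.py", line 18, in plane
    e,v=rays(name,px,obs);return e+v*((z-e[2])/v[:,2])[:,None]
        ~~~~^^^^^^^^^^^^^
  File "h.py", line 9, in rays
    d=(np.atleast_2d(np.array(px,float))-K[:2,2])/K[0,0]
       ~~~~~~~~~~~~~~~~~~~~~~~~~~~~~~~~~^~~~~~~~
ValueError: operands could not be broadcast together with shapes (1,0) (2,)
```

Request:
step_arm --increments "-0.4 -0.6 1.9 0 0 0;0 0 2.2 0 0 0;0 0 2.2 0 0 0;0 0 1.4 0 0 0;0 0 0 0 0 0"

```text
time: 2.95
tool_pos: [0.6126, -0.0646, 0.195]
ee_rot: [-3.141, -0.003, 2.769]
wrist_force: [0.4, 0.4, -0.0]
width: 0.094
```

Request:
step_arm --increments "0 0 0 0 0 0;0 0 0 0 0 0;0 0 0 0 0 0;0 0 0 0 0 0;0 0 0 0 0 0" --claw 1

```text
time: 3.45
tool_pos: [0.6141, -0.0652, 0.197]
ee_rot: [3.141, 0.001, 2.769]
wrist_force: [0.0, 0.1, 0.3]
width: 0.0573
```

Request:
step_arm --increments "0 0 0 0 0 0;0 0 0 0 0 0;0 0 0 0 0 0"

```text
time: 3.75
tool_pos: [0.6138, -0.0652, 0.1964]
ee_rot: [3.142, -0.0, 2.769]
wrist_force: [-0.5, 0.4, 0.1]
width: 0.0331
```

Request:
step_arm --increments "0 0 0 0 0 0;0 0 0 0 0 0;0 0 0 0 0 0"

```text
time: 4.05
tool_pos: [0.6138, -0.0651, 0.1965]
ee_rot: [3.141, -0.0, 2.769]
wrist_force: [-0.3, 0.3, 0.8]
width: 0.0243
```

Request:
step_arm --increments "0 0 -1 0 0 0;0 0 -1.5 0 0 0;0 0 -1.5 0 0 0;0 0 -1.5 0 0 0;0 0 0 0 0 0"

```text
time: 4.55
tool_pos: [0.6088, -0.0626, 0.2518]
ee_rot: [-3.141, -0.014, 2.771]
wrist_force: [-14.0, 4.4, -6.6]
width: 0.0244
```

```bash
python3 - <<'E'
from h import *
o=get_obs();print(o['tool_pos'],o['wrist_force'],o['width'])
k=o['tool_pos']+[0,0,.0188];print(k,ik(k))
r,f=final(-.006)
H=fk(r[0],r[1],.25);print('hover knob',H,r)
delta(H-[0,0,.0188],YAW+np.pi+r[1])
E
```

```text
[ 0.6087572  -0.06262881  0.25184709] [-13.96833176   4.40310544  -6.64929045] 0.024404148823423046
[ 0.6087572  -0.06262881  0.27064709] [-0.06823424 -0.33494311  0.24721796]
hover knob [0.5275443  0.0318832  0.27123326] [ 0.54042685 -0.02151393]
rows 3 per row [3.665 1.955 0.031] total [10.99  5.87  0.09] turn total [ 0.0017 -0.0139 -0.2793]
```

Request:
step_arm --increments "1.2 0.3 0 0 0 0;1.5 0.7 0 0 0 0;1.5 0.8 0 0 0 0;1.5 0.8 0 0 0 0;1.5 0.8 0 0 0 0"

```text
time: 5.05
tool_pos: [0.56, -0.0072, 0.2535]
ee_rot: [3.141, 0.006, 2.769]
wrist_force: [4.2, -2.8, 1.5]
width: 0.024
```

Request:
step_arm --increments "1.5 0.8 0 0 0 0;1.5 0.8 0 0 0 0;1.4 0.9 0 0 0 0;0 0 0 0 0 -0.07;0 0 0 0 0 -0.07"

```text
time: 5.55
tool_pos: [0.5282, 0.034, 0.2528]
ee_rot: [3.138, 0.005, 2.912]
wrist_force: [6.5, 0.7, 0.8]
width: 0.0232
```

Request:
step_arm --increments "0 0 0 0 0 -0.07;0 0 0 0 0 -0.07;0 0 0 0 0 0;0 0 0 0 0 0;0 0 0 0 0 0"

```text
time: 6.05
tool_pos: [0.5284, 0.0332, 0.2526]
ee_rot: [3.14, 0.005, 3.049]
wrist_force: [6.7, -1.2, 2.7]
width: 0.0216
```

```bash
python3 - <<'E'
from h import *
o=get_obs();print(o['tool_pos'],o['ee_rot'],o['wrist_force'],o['width'])
k=o['tool_pos']+[0,0,.0188];print(k,ik(k))
w=snapshot('wrist');np.save('w3.npy',w);save(w,'w3.png',1.4)
for k,m in masks(w).items(): print(k,blobs(m,20))
E
```

```text
[0.52836471 0.03316726 0.25263006] [3.13984093 0.00488885 3.0486711 ] [ 6.73910613 -1.19665568  2.66650152] 0.02155202195074732
[0.52836471 0.03316726 0.27143006] [ 0.53510623 -0.01296221  0.25093472]
red [([251, 225, 54, 54, 2293], [277.5, 251.6]), ([456, 389, 29, 31, 702], [469.6, 406.5])]
blue []
brass [([256, 0, 54, 234, 8879], [282.2, 113.9]), ([212, 332, 10, 70, 422], [216.6, 368.6]), ([335, 332, 9, 70, 412], [339.5, 369.1])]
```

View pics/w3.png

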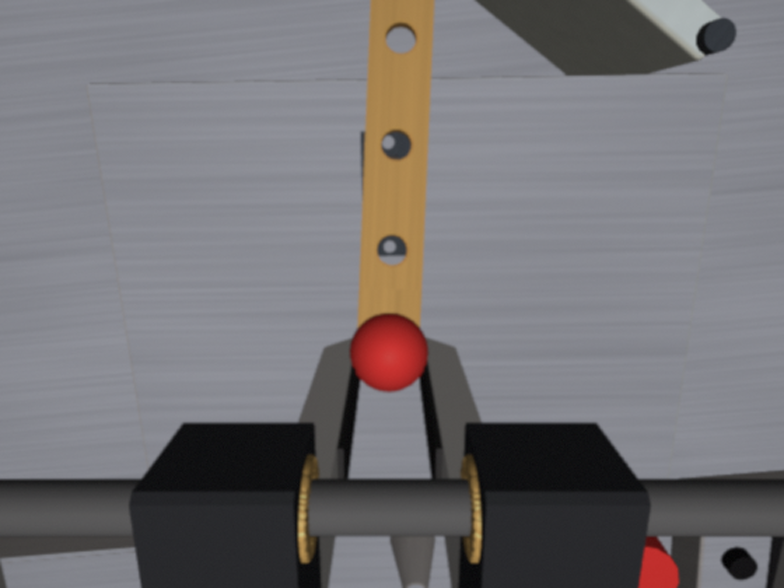

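```bash
python3 - <<'E'
from h import *
o=get_obs();w=snapshot('wrist');s=snapshot('side');np.save('s2.npy',s)
m=masks(w)['red'];cs=[c for c in cv2.findContours(m.astype(np.uint8),0,1)[0] if cv2.contourArea(c)>1500]
print('wrist circle',cv2.minEnclosingCircle(cs[0]),cv2.boundingRect(cs[0]))
B=[b for b in blobs(masks(s)['red'],10)];print(B)
wc=cv2.minEnclosingCircle(cs[0])[0]
for b in B:
    if 290<b[1][0]<340 and b[1][1]>185:
        p=tri([rays('wrist',[wc],o),rays('side',[b[1]])]);print('tri knob',p,'rel grasp',p-o['tool_pos']-[0,0,.0188],ik(p))
for z in(.26,.265,.27):print(z,plane('wrist',[wc],z,o))
# holes in bar: contours within brass
bm=masks(w)['brass'].astype(np.uint8)
cs,h=cv2.findContours(bm,cv2.RETR_CCOMP,1)
print([(cv2.minEnclosingCircle(c)) for c,hh in zip(cs,h[0]) if hh[3]>=0 and cv2.contourArea(c)>80])
print(o['wrist_force'],get_obs()['wrist_force'],o['width'])
save(s[150:290,230:370],'s2.png',4)
E
```

```text
wrist circle ((277.47509765625, 251.81317138671875), 27.38604736328125) (251, 226, 54, 53)
[([183, 0, 79, 48, 1398], [206.7, 28.3]), ([217, 138, 53, 46, 1205], [242.0, 162.5]), ([324, 166, 14, 11, 133], [330.1, 170.8]), ([282, 178, 5, 9, 37], [284.3, 182.0])]
0.26 [[0.52128815 0.03206857 0.26      ]]
0.265 [[0.51921689 0.03225803 0.265     ]]
0.27 [[0.51714563 0.03244749 0.27      ]]
[((279.6366271972656, 178.5928955078125), 11.707953453063965), ((282.1363525390625, 103.5), 11.413616180419922), ((285.72772216796875, 28.12706184387207), 11.91915512084961)]
[5.97359489 0.02241047 1.74648365] [5.75767118 0.0391452  0.84550735] 0.021944810478219133
```

View pics/s2.png

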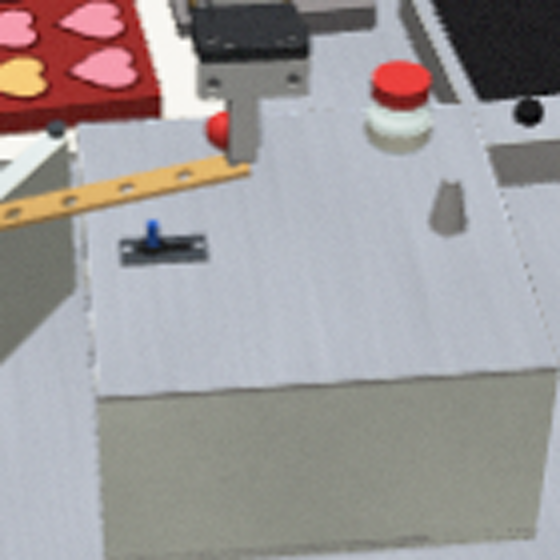

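```bash
cat >> h.py <<'E'
def fit(w,o):
    bm=masks(w)['brass'].astype(np.uint8);cs,h=cv2.findContours(bm,cv2.RETR_CCOMP,1)
    H=[cv2.minEnclosingCircle(c)[0] for c,hh in zip(cs,h[0]) if hh[3]>=0 and cv2.contourArea(c)>80]
    H=sorted(H,key=lambda p:-p[1]);H=[p for p in H if 240<p[0]<320]
    r=max([c for c in cv2.findContours(masks(w)['red'].astype(np.uint8),0,1)[0] if 200<cv2.boundingRect(c)[0]<300],key=cv2.contourArea)
    x,y,a,b=cv2.boundingRect(r)
    px=[(x+a/2-.5,y+b/2-.5)]+H;loc=[(.225,.03)]+[(.19-.04*i,.0015) for i in range(len(H))]
    e,v=rays('wrist',px,o);v/=np.linalg.norm(v,axis=1)[:,None]
    def res(q):
        return np.concatenate([np.cross(fk(*q,*l)-e,u) for l,u in zip(loc,v)])
    s=least_squares(res,[.5,0,.2]);q=s.x
    k=fk(*q);M=R.from_euler('xyz',o['ee_rot'])
    print('n holes',len(H),'q',q.round(4),'rms',np.sqrt((s.fun**2).mean()).round(5),'knob',k.round(4),'hole3',fk(*q,.15,0).round(4),'knob in tool',M.inv().apply(k-o['tool_pos']).round(4))
    return q
E
python3 - <<'E'
from h import *
o=get_obs();w=snapshot('wrist');fit(w,o);print(o['tool_pos'],o['width'],o['wrist_force'],get_obs()['time'])
E
```

```text
n holes 3 q [ 0.6177 -0.0546  0.2423] rms 0.00024 knob [0.517  0.0328 0.2696] hole3 [0.4519 0.041  0.2225] knob in tool [ 0.0112 -0.0014 -0.017 ]
[0.52838493 0.03317327 0.25261007] 0.02216065120330721 [5.75767118 0.0391452  0.84550735] 6.25
```

```bash
cat >> h.py <<'E'
def goal(peg,lift):
    q=least_squares(lambda q:fk(q[0],q[1],lift,.15,0)[:2]-peg,[.5,0]).x
    return fk(q[0],q[1],lift),q
def todelta(d,o): return (R.from_euler('xyz',o['ee_rot']).inv().apply(d)*100).round(2)
E
python3 - <<'E'
from h import *
o=get_obs();q=[ 0.6177,-0.0546,0.2423]
g,a=goal([.4669,.0368],.14);print(g,a,todelta(g-fk(*q),o))
E
```

```text
[0.53668832 0.03041407 0.24760368] [ 0.53224315 -0.02125012] [-1.97 -0.06  2.21]
```

Request:
step_arm --increments "-0.5 0 0.4 0 0 0;-0.5 0 0.5 0 0 0;-0.5 0 0.5 0 0 0;-0.5 -0.1 0.5 0 0 0;0 0 0.3 0 0 0"

```text
time: 6.75
tool_pos: [0.5477, 0.029, 0.2281]
ee_rot: [3.141, -0.001, 3.048]
wrist_force: [5.2, -0.9, 0.0]
width: 0.022
```

Request:
step_arm --increments "0 0 0 0 0 0;0 0 0 0 0 0;0 0 0 0 0 0"

```text
time: 7.05
tool_pos: [0.5471, 0.0291, 0.2292]
ee_rot: [3.141, -0.0, 3.049]
wrist_force: [5.4, -0.8, 0.1]
width: 0.0218
```

```bash
python3 - <<'E'
from h import *
o=get_obs();w=snapshot('wrist');q=fit(w,o);print(o['tool_pos'],o['ee_rot'],o['width'],o['wrist_force'])
B=blobs(masks(w)['blue'],5);print('blue',B)
save(w[40:310,190:370],'w4.png',2.2)
E
```

```text
n holes 2 q [ 0.54   -0.0346  0.1401] rms 0.00026 knob [0.5353 0.0283 0.2476] hole3 [0.4656 0.0356 0.2074] knob in tool [ 0.0117 -0.002  -0.0184]
[0.54711832 0.02914256 0.2291846 ] [ 3.14147414e+00 -4.67239324e-04  3.04866980e+00] 0.02182935815159502 [ 5.39315553 -0.83687221  0.09220484]
blue [([274, 91, 15, 14, 153], [280.9, 97.6])]
```

View pics/w4.png

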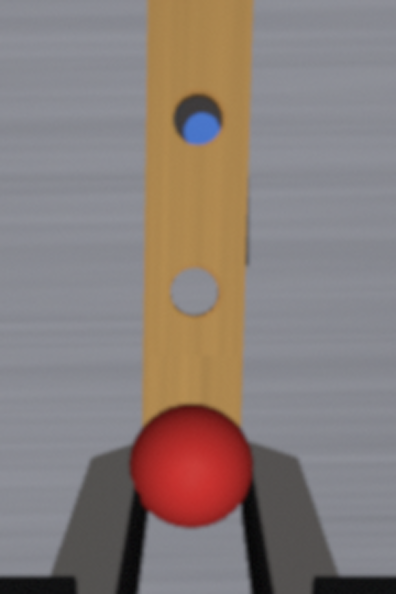

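```bash
cat >> h.py <<'E'
def holepeg(w,o,q):
    bm=masks(w)['brass'].astype(np.uint8);cs,h=cv2.findContours(bm,cv2.RETR_CCOMP,1)
    bl=blobs(masks(w)['blue'],5);bl=max(bl,key=lambda b:b[0][4]);pc=bl[1]
    H=[cv2.fitEllipse(c) for c,hh in zip(cs,h[0]) if hh[3]>=0 and cv2.contourArea(c)>80]
    H=min(H,key=lambda e:np.hypot(e[0][0]-pc[0],e[0][1]-pc[1]))
    ht=fk(*q,.15,.0025);hp=plane('wrist',[H[0]],ht[2],o)[0];pp=plane('wrist',[pc],.196,o)[0]
    print('hole px',H,'peg',bl);print('hole top xy',hp.round(4),'peg',pp.round(4),'hole3 model',fk(*q,.15,0).round(4))
    return hp,pp
E
python3 - <<'E'
from h import *
o=get_obs();w=snapshot('wrist');q=fit(w,o);hp,pp=holepeg(w,o,q)
m=hp-fk(*q,.15,.0025);print('hole-model mismatch',m)
for lift in(.14,.1,.07,.0):
    g,a=goal(pp[:2]-m[:2],lift);print(lift,g,a,todelta(g-fk(*q),o))
E
```

```text
n holes 2 q [ 0.5402 -0.0345  0.1371] rms 0.00021 knob [0.5355 0.0283 0.247 ] hole3 [0.4657 0.0356 0.207 ] knob in tool [ 0.0115 -0.002  -0.0176]
hole px ((279.6818542480469, 94.94636535644531), (22.721864700317383, 24.51287269592285), 161.81190490722656) peg ([274, 91, 15, 14, 155], [280.9, 97.5])
hole top xy [0.4657 0.0361 0.2095] peg [0.4668 0.0367 0.196 ] hole3 model [0.4657 0.0356 0.207 ]
hole-model mismatch [ 3.45272242e-04  4.22501292e-04 -2.77555756e-17]
0.14 [0.53619894 0.02950293 0.24760368] [ 0.5349505  -0.02663674] [-0.06  0.13 -0.06]
0.1 [0.5377232  0.02916126 0.23881264] [ 0.53978986 -0.02933117] [-0.22  0.11  0.82]
0.07 [0.53879515 0.02894968 0.23216367] [ 0.54236632 -0.0307646 ] [-0.33  0.1   1.48]
0.0 [0.54105512 0.02861728 0.2165    ] [ 0.54484485 -0.03214286] [-0.55  0.09  3.05]
```

Request:
step_arm --increments "-0.1 0.1 0.3 0 0 0;-0.1 0 0.5 0 0 0;0 0 0 0 0 0;0 0 0 0 0 0"

```text
time: 7.55
tool_pos: [0.549, 0.03, 0.2208]
ee_rot: [3.141, -0.001, 3.049]
wrist_force: [4.6, -0.9, 1.0]
width: 0.0222
```

```bash
cat > look.py <<'E'
from h import *
o=get_obs();w=snapshot('wrist');q=fit(w,o);hp,pp=holepeg(w,o,q);np.save('last.npy',w)
m=hp-fk(*q,.15,.0025)
print(o['tool_pos'],o['width'],o['wrist_force'],o['time'])
for lift in(q[2],.1,.07,.03,.0):
    g,a=goal(pp[:2]-m[:2],lift);print(round(lift,3),g.round(4),todelta(g-fk(*q),o))
E
python3 look.py
```

```text
n holes 2 q [ 0.5428 -0.0314  0.1049] rms 0.00026 knob [0.537  0.029  0.2399] hole3 [0.4659 0.0363 0.2022] knob in tool [ 0.0119 -0.0021 -0.0191]
hole px ((278.92486572265625, 91.82106018066406), (23.114927291870117, 25.056690216064453), 178.36065673828125) peg ([271, 87, 17, 15, 189], [279.2, 94.3])
hole top xy [0.4661 0.0367 0.2047] peg [0.4671 0.0367 0.196 ] hole3 model [0.4659 0.0363 0.2022]
[0.5490474  0.03003973 0.2208381 ] 0.022187452361361423 [ 4.61804392 -0.91478168  0.98232276] 7.55
0.105 [0.5378 0.0294 0.2399] [-0.07  0.05 -0.  ]
0.1 [0.5379 0.0294 0.2388] [-0.09  0.04  0.11]
0.07 [0.539  0.0292 0.2322] [-0.2   0.03  0.77]
0.03 [0.5404 0.029  0.2232] [-0.34  0.02  1.67]
0.0 [0.5413 0.0288 0.2165] [-0.43  0.02  2.34]
```

Request:
step_arm --increments "-0.1 0 0.1 0 0 0;-0.05 0 0.3 0 0 0;0 0 0 0 0 0;0 0 0 0 0 0"

```text
time: 8.0
tool_pos: [0.5507, 0.0299, 0.2173]
ee_rot: [3.141, -0.0, 3.049]
wrist_force: [4.1, -2.0, 0.4]
width: 0.022
```

```bash
python3 look.py
```

```text
n holes 2 q [ 0.5373 -0.0295  0.0887] rms 0.00026 knob [0.5386 0.0288 0.2363] hole3 [0.4669 0.036  0.1998] knob in tool [ 0.0119 -0.0021 -0.0191]
hole px ((278.72003173828125, 90.26166534423828), (23.190340042114258, 25.020782470703125), 167.90074157714844) peg ([271, 83, 18, 18, 228], [279.3, 91.7])
hole top xy [0.4671 0.0364 0.2023] peg [0.4676 0.0367 0.196 ] hole3 model [0.4669 0.036  0.1998]
[0.55070499 0.02985276 0.21726606] 0.02197549169871027 [ 4.09334038 -1.99497238  0.39541189] 8.0
0.089 [0.539  0.0293 0.2363] [-0.03  0.05  0.  ]
0.1 [0.5386 0.0294 0.2388] [ 0.01  0.06 -0.25]
0.07 [0.5396 0.0292 0.2322] [-0.1   0.05  0.42]
0.03 [0.541  0.029  0.2232] [-0.23  0.04  1.31]
0.0 [0.5419 0.0289 0.2165] [-0.32  0.04  1.98]
```

Request:
step_arm --increments "-0.06 0.05 0.1 0 0 0;-0.04 0 0.2 0 0 0;0 0 0.1 0 0 0;0 0 0 0 0 0"

```text
time: 8.45
tool_pos: [0.552, 0.0304, 0.2133]
ee_rot: [3.141, 0.001, 3.049]
wrist_force: [5.7, -0.9, -0.2]
width: 0.0213
```

Request:
step_arm --increments "0 0 0 0 0 0;0 0 0 0 0 0"

```text
time: 8.65
tool_pos: [0.552, 0.0304, 0.2135]
ee_rot: [3.141, 0.001, 3.049]
wrist_force: [4.7, -0.7, 0.4]
width: 0.0212
```

```bash
python3 look.py
```

```text
n holes 2 q [ 0.5404 -0.0259  0.07  ] rms 0.00021 knob [0.5392 0.0298 0.2322] hole3 [0.4668 0.0368 0.197 ] knob in tool [ 0.0127 -0.0017 -0.0187]
hole px ((278.7599792480469, 87.19454956054688), (23.47941780090332, 25.570768356323242), 12.601378440856934) peg ([270, 80, 18, 17, 235], [278.4, 88.6])
hole top xy [0.467  0.0371 0.1995] peg [0.4675 0.0369 0.196 ] hole3 model [0.4668 0.0368 0.197 ]
[0.5520071 0.0303696 0.2134628] 0.0211597934520603 [ 4.72579317 -0.66342366  0.3951624 ] 8.65
0.07 [0.5395 0.0297 0.2322] [-0.04 -0.02  0.  ]
0.1 [0.5384 0.0299 0.2388] [ 0.07 -0.   -0.66]
0.07 [0.5395 0.0297 0.2322] [-0.04 -0.02  0.  ]
0.03 [0.5409 0.0294 0.2232] [-0.17 -0.02  0.89]
0.0 [0.5418 0.0293 0.2165] [-0.26 -0.03  1.57]
```

Request:
step_arm --increments "-0.1 0 0.2 0 0 0;-0.04 0 0.2 0 0 0;0 0 0.1 0 0 0;0 0 0 0 0 0"

```text
time: 9.1
tool_pos: [0.5533, 0.0302, 0.208]
ee_rot: [3.141, 0.0, 3.049]
wrist_force: [4.6, -0.9, -0.1]
width: 0.021
```

```bash
python3 look.py
```

```text
n holes 2 q [ 0.5394 -0.026   0.0518] rms 0.00022 knob [0.5401 0.0296 0.2281] hole3 [0.4671 0.0367 0.1943] knob in tool [ 0.013  -0.0017 -0.0201]
hole px ((278.88507080078125, 85.06123352050781), (23.76624298095703, 25.39855194091797), 5.576250076293945) peg ([270, 77, 18, 19, 267], [278.6, 85.9])
hole top xy [0.4674 0.037  0.1968] peg [0.4677 0.0369 0.196 ] hole3 model [0.4671 0.0367 0.1943]
[0.55325775 0.03015425 0.20802858] 0.020970357342428098 [ 4.64067319 -0.93160458 -0.11993267] 9.1
0.052 [0.5403 0.0295 0.2281] [-0.02 -0.01 -0.  ]
0.1 [0.5386 0.0298 0.2388] [ 0.15  0.   -1.07]
0.07 [0.5397 0.0296 0.2322] [ 0.04 -0.01 -0.41]
0.03 [0.541  0.0294 0.2232] [-0.09 -0.02  0.49]
0.0 [0.542  0.0293 0.2165] [-0.19 -0.02  1.16]
```

Request:
step_arm --increments "-0.05 0 0.2 0 0 0;-0.04 0 0.2 0 0 0;-0.03 0 0.2 0 0 0;0 0 0 0 0 0"

```text
time: 9.55
tool_pos: [0.5546, 0.0299, 0.2018]
ee_rot: [-3.141, 0.0, 3.049]
wrist_force: [6.0, -1.8, -0.1]
width: 0.0204
```

```bash
python3 look.py
```

```text
n holes 2 q [ 0.5432 -0.0265  0.0192] rms 0.00017 knob [0.5408 0.0298 0.2208] hole3 [0.4667 0.037  0.1894] knob in tool [ 0.0137 -0.0014 -0.019 ]
hole px ((279.327392578125, 80.97634887695312), (24.185094833374023, 26.30550193786621), 9.150558471679688) peg ([270, 73, 19, 19, 276], [279.0, 82.1])
hole top xy [0.4669 0.0371 0.1919] peg [0.4676 0.0369 0.196 ] hole3 model [0.4667 0.037  0.1894]
[0.55461035 0.02986927 0.20184715] 0.02043697316758304 [ 6.04643989 -1.8235616  -0.05871518] 9.55
0.019 [0.5415 0.0297 0.2208] [-0.07 -0.01  0.  ]
0.1 [0.5387 0.0301 0.2388] [ 0.21  0.01 -1.8 ]
0.07 [0.5398 0.0299 0.2322] [ 0.1   0.   -1.13]
0.03 [0.5411 0.0297 0.2232] [-0.03 -0.   -0.24]
0.0 [0.542  0.0296 0.2165] [-0.13 -0.01  0.43]
```

Request:
step_arm --increments "-0.08 0 0.2 0 0 0;-0.05 0 0.2 0 0 0;0 0 0 0 0 0;0 0 0 0 0 0"

```text
time: 10.0
tool_pos: [0.5559, 0.0297, 0.198]
ee_rot: [-3.141, 0.0, 3.049]
wrist_force: [6.1, -0.8, -0.7]
width: 0.0194
```

```bash
python3 look.py
```

```text
n holes 2 q [ 0.5439 -0.0269  0.0026] rms 0.00019 knob [0.5412 0.0297 0.2171] hole3 [0.4667 0.037  0.1869] knob in tool [ 0.0146 -0.0014 -0.0191]
hole px ((279.4488830566406, 78.00159454345703), (24.608884811401367, 26.4340763092041), 11.388303756713867) peg ([270, 69, 19, 20, 295], [279.1, 78.9])
hole top xy [0.467  0.0371 0.1894] peg [0.4677 0.0369 0.196 ] hole3 model [0.4667 0.037  0.1869]
[0.55588276 0.02972627 0.19796781] 0.019350480952635585 [ 6.14179695 -0.80822362 -0.67907526] 10.0
0.003 [0.542  0.0296 0.2171] [-0.08 -0.01  0.  ]
0.1 [0.5387 0.0301 0.2388] [ 0.25  0.02 -2.17]
0.07 [0.5398 0.0299 0.2322] [ 0.14  0.01 -1.51]
0.03 [0.5412 0.0297 0.2232] [ 0.01 -0.   -0.61]
0.0 [0.5421 0.0296 0.2165] [-0.09 -0.01  0.06]
```

Request:
step_arm --increments "-0.05 0 0 0 0 0;0 0 0 0 0 0;0 0 0 0 0 0;0 0 0 0 0 0;0 0 0 0 0 0" --claw -0.3

```text
time: 10.55
tool_pos: [0.5555, 0.0299, 0.1982]
ee_rot: [3.142, -0.001, 3.049]
wrist_force: [-0.5, 0.9, -0.0]
width: 0.0558
```

Request:
step_arm --increments "0 0 0 0 0 0;0 0 0 0 0 0;0 0 0 0 0 0;0 0 0 0 0 0"

```text
time: 10.95
tool_pos: [0.5561, 0.0298, 0.1985]
ee_rot: [3.142, -0.0, 3.049]
wrist_force: [0.3, 0.3, -1.0]
width: 0.0612
```

```bash
python3 look.py
```

```text
n holes 2 q [ 0.5305 -0.0219  0.0222] rms 0.00017 knob [0.5426 0.0296 0.2215] hole3 [0.4686 0.0364 0.1898] knob in tool [ 0.0134 -0.0015 -0.023 ]
hole px ((278.62359619140625, 81.53045654296875), (24.04584503173828, 29.212127685546875), 0.8829991817474365) peg ([270, 70, 19, 20, 284], [278.6, 79.8])
hole top xy [0.4688 0.0367 0.1923] peg [0.4682 0.0367 0.196 ] hole3 model [0.4686 0.0364 0.1898]
[0.556054   0.02984627 0.19847178] 0.06121060758502477 [ 0.28584923  0.26925407 -0.95391628] 10.95
0.022 [0.5419 0.0294 0.2215] [ 0.06 -0.02  0.  ]
0.1 [0.5393 0.0299 0.2388] [ 0.33 -0.   -1.73]
0.07 [0.5403 0.0297 0.2322] [ 0.22 -0.01 -1.07]
0.03 [0.5417 0.0295 0.2232] [ 0.09 -0.02 -0.18]
0.0 [0.5426 0.0294 0.2165] [-0.01 -0.02  0.5 ]
```

Request:
step_arm --increments "0 0 -1 0 0 0;0 0 -2 0 0 0;0 0 -3 0 0 0;0 0 -3 0 0 0;0 0 -2 0 0 0"

```text
time: 11.5
tool_pos: [0.5565, 0.0298, 0.3121]
ee_rot: [3.141, 0.004, 3.049]
wrist_force: [0.6, 1.1, 0.0]
width: 0.0613
```

Request:
step_arm --increments "0 0 0 0 0 0;0 0 0 0 0 0;0 0 0 0 0 0"

```text
time: 11.8
tool_pos: [0.5556, 0.0299, 0.3067]
ee_rot: [-3.142, -0.003, 3.049]
wrist_force: [0.1, -0.6, 0.8]
width: 0.0612
```

```bash
python3 - <<'E'
from h import *
o=get_obs();w=snapshot('wrist');s=snapshot('side');q=fit(w,o);print(o['tool_pos'],o['wrist_force'])
b=[b for b in blobs(masks(s)['red'],15)];print(b)
x,y,a,c=max([b_ for b_,_ in blobs(masks(w)['red'],200) if 200<b_[0]<300],key=lambda t:t[4])[:4]
for k in b:
    if 270<k[1][0]<320 and k[1][1]>185: print('tri',tri([rays('wrist',[(x+a/2-.5,y+c/2-.5)],o),rays('side',[k[1]])]))
A=cv2.resize(s[170:270,230:330],None,fx=4,fy=4,interpolation=2);B=cv2.resize(w[0:300,190:390],(300,400)[:2] if 0 else (267,400),interpolation=2)
save(np.hstack([A,B]),'end.png')
E
```

```text
n holes 3 q [ 0.5282 -0.0197  0.006 ] rms 0.00028 knob [0.5435 0.0298 0.2178] hole3 [0.4689 0.0365 0.1874] knob in tool [ 0.0118 -0.0012  0.0889]
[0.55559264 0.02987599 0.30674068] [ 0.12764234 -0.61250422  0.77444191]
[([183, 0, 48, 48, 1085], [199.8, 26.1]), ([217, 138, 53, 46, 1201], [242.0, 162.6]), ([323, 166, 15, 11, 134], [330.0, 170.8]), ([292, 194, 8, 9, 54], [295.7, 197.7])]
tri [0.54558892 0.02944833 0.2182828 ]
```

View pics/end.png

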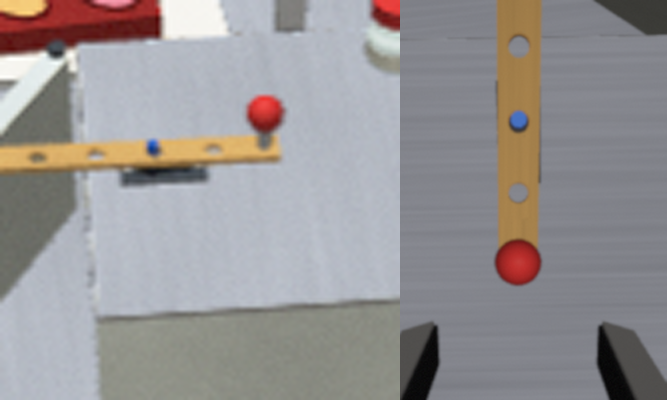

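```bash
python3 - <<'E'
from h import *
o=dict(tool_pos=np.array([0.54046094,-0.02254705,0.32637432]),ee_rot=np.array([-3.13683229,-2.77925198e-04,2.75661623]))
w=np.load('w2.npy');fit(w,o)
o=get_obs();w=snapshot('wrist');fit(w,o);print(o['time'])
x=max([b_ for b_,_ in blobs(masks(w)['red'],200) if 200<b_[0]<300],key=lambda t:t[4]);print(x)
delta([.5435,.0298,.2178])
E
```

```text
n holes 4 q [-2.000e-04 -3.115e-01  6.000e-04] rms 0.00045 knob [ 0.6122 -0.0629  0.2166] hole3 [ 0.5427 -0.035   0.1866] knob in tool [-0.0817 -0.0099  0.1098]
n holes 3 q [ 0.5275 -0.019   0.0071] rms 0.00031 knob [0.5435 0.0299 0.2181] hole3 [0.4691 0.0365 0.1876] knob in tool [ 0.0116 -0.0011  0.0885]
11.9
[262, 181, 33, 32, 840]
rows 2 per row [ 0.589 -0.059  4.452] total [ 1.18 -0.12  8.9 ] turn total [0. 0. 0.]
```

Request:
step_arm --increments "0.6 -0.1 0 0 0 0;0.6 0 0 0 0 0;0 0 1 0 0 0;0 0 1 0 0 0;0 0 0 0 0 0" --claw 1

```text
time: 12.45
tool_pos: [0.5431, 0.03, 0.2858]
ee_rot: [-3.142, -0.004, 3.049]
wrist_force: [0.3, 0.8, 0.4]
width: 0.0244
```

Request:
step_arm --increments "0 0 0 0 0 0;0 0 0 0 0 0;0 0 0 0 0 0;0 0 1 0 0 0;0 0 1 0 0 0"

```text
time: 12.95
tool_pos: [0.5442, 0.0299, 0.268]
ee_rot: [3.141, 0.001, 3.049]
wrist_force: [-0.9, -0.5, 0.2]
width: 0.0003
```

Request:
step_arm --increments "0 0 1 0 0 0;0 0 1 0 0 0;0 0 0.8 0 0 0;0 0 0 0 0 0;0 0 0 0 0 0"

```text
time: 13.45
tool_pos: [0.544, 0.0299, 0.2403]
ee_rot: [3.142, -0.0, 3.049]
wrist_force: [0.1, 0.4, 0.3]
width: 0.0005
```

Now small steps down, watching the vertical force.

Request:
step_arm --increments "0 0 0.3 0 0 0;0 0 0.3 0 0 0;0 0 0.2 0 0 0;0 0 0 0 0 0"

```text
time: 13.85
tool_pos: [0.5439, 0.03, 0.2321]
ee_rot: [3.142, -0.001, 3.049]
wrist_force: [0.0, 0.3, -0.3]
width: 0.0005
```

Request:
step_arm --increments "0 0 0.1 0 0 0;0 0 0 0 0 0;0 0 0 0 0 0"

```text
time: 14.15
tool_pos: [0.5441, 0.0299, 0.2316]
ee_rot: [3.141, 0.0, 3.049]
wrist_force: [0.1, 0.5, 0.7]
width: 0.0005
```

Request:
step_arm --increments "0 0 0.1 0 0 0;0 0 0 0 0 0;0 0 0 0 0 0"

```text
time: 14.45
tool_pos: [0.544, 0.03, 0.2305]
ee_rot: [3.142, -0.0, 3.049]
wrist_force: [-0.5, -0.3, -0.1]
width: 0.0006
```

Request:
step_arm --increments "0 0 0.1 0 0 0;0 0 0 0 0 0;0 0 0 0 0 0"

```text
time: 14.75
tool_pos: [0.544, 0.03, 0.2295]
ee_rot: [3.141, 0.0, 3.049]
wrist_force: [-0.1, 0.9, 0.6]
width: 0.0006
```

Request:
step_arm --increments "0 0 0.05 0 0 0;0 0 0 0 0 0;0 0 0 0 0 0"

```text
time: 15.05
tool_pos: [0.5441, 0.03, 0.2291]
ee_rot: [3.141, 0.0, 3.049]
wrist_force: [0.4, -1.3, 1.5]
width: 0.0006
```

Request:
step_arm --increments "0 0 0.05 0 0 0;0 0 0 0 0 0;0 0 0 0 0 0"

```text
time: 15.35
tool_pos: [0.5442, 0.0299, 0.2286]
ee_rot: [3.141, 0.0, 3.049]
wrist_force: [-0.4, -0.0, 1.6]
width: 0.0008
```

Request:
step_arm --increments "0 0 0.1 0 0 0;0 0 0 0 0 0;0 0 0 0 0 0"

```text
time: 15.65
tool_pos: [0.5443, 0.03, 0.2275]
ee_rot: [3.141, 0.001, 3.049]
wrist_force: [1.6, -0.7, 0.9]
width: 0.0007
```

Request:
step_arm --increments "0 0 0.1 0 0 0;0 0 0 0 0 0;0 0 0 0 0 0;0 0 0 0 0 0"

```text
time: 16.05
tool_pos: [0.5442, 0.03, 0.2266]
ee_rot: [3.142, 0.0, 3.049]
wrist_force: [0.9, -0.6, 2.7]
width: 0.0004
```

```bash
python3 - <<'E'
from h import *
o=get_obs();w=snapshot('wrist');fit(w,o);print(o['tool_pos'],o['wrist_force'],get_obs()['wrist_force'])
print(blobs(masks(w)['red'],100))
E
```

```text
n holes 3 q [ 0.5285 -0.019  -0.0747] rms 0.00116 knob [0.5452 0.0298 0.1996] hole3 [0.4685 0.0367 0.1753] knob in tool [-0.0011 -0.      0.0269]
[0.5441697  0.02995533 0.22655033] [ 0.8955052  -0.64024236  2.70136616] [ 0.82733138 -0.08640059  1.65452454]
[([259, 230, 43, 17, 427], [280.4, 237.3]), ([447, 400, 68, 20, 980], [482.3, 411.3])]
```

Request:
step_arm --increments "0 0 0.1 0 0 0;0 0 0 0 0 0;0 0 0 0 0 0;0 0 0 0 0 0"

```text
time: 16.5
tool_pos: [0.5441, 0.0299, 0.2255]
ee_rot: [3.142, 0.0, 3.049]
wrist_force: [1.8, -0.5, 2.6]
width: 0.0004
```

Request:
step_arm --increments "0 0 0.1 0 0 0;0 0 0 0 0 0;0 0 0 0 0 0;0 0 0 0 0 0"

```text
time: 16.9
tool_pos: [0.5441, 0.03, 0.2245]
ee_rot: [3.141, 0.0, 3.049]
wrist_force: [2.7, -1.3, 3.1]
width: 0.0006
```

Request:
step_arm --increments "0 0 -0.5 0 0 0;0 0 -2 0 0 0;0 0 -3 0 0 0;0 0 -3 0 0 0;0 0 0 0 0 0"

```text
time: 17.4
tool_pos: [0.5447, 0.03, 0.3139]
ee_rot: [3.141, 0.006, 3.049]
wrist_force: [-0.3, -0.6, 0.2]
width: 0.0006
```

Request:
step_arm --increments "0 0 0 0 0 0;0 0 0 0 0 0;0 0 0 0 0 0"

```text
time: 17.7
tool_pos: [0.5433, 0.03, 0.3072]
ee_rot: [-3.142, -0.004, 3.049]
wrist_force: [0.9, 0.0, -0.4]
width: 0.0005
```

```bash
python3 - <<'E'
from h import *
o=get_obs();w=snapshot('wrist');fit(w,o);print(o['tool_pos'],o['time'])
print(blobs(masks(w)['red'],100))
save(w[0:330,150:420],'e2.png',1.8)
E
```

```text
n holes 3 q [ 0.5285 -0.0192 -0.0031] rms 0.00025 knob [0.5437 0.0299 0.2158] hole3 [0.4689 0.0366 0.186 ] knob in tool [-0.0009 -0.0001  0.0914]
[0.54325167 0.03002022 0.30721233] 17.7
[([264, 196, 32, 32, 804], [279.4, 211.6]), ([403, 323, 50, 20, 756], [428.3, 334.2])]
```

View pics/e2.png

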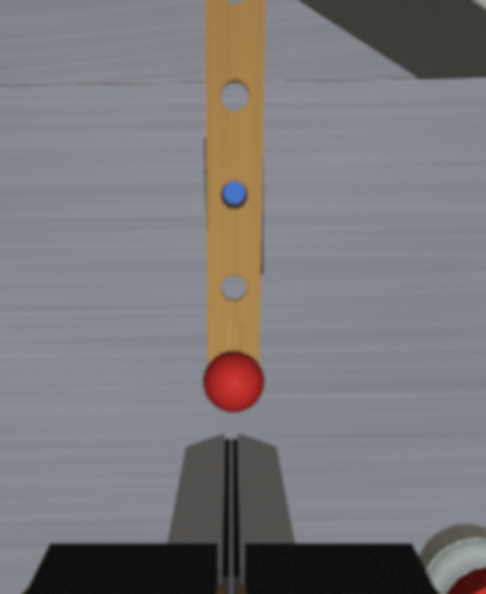

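```bash
python3 - <<'E'
from h import *
s=snapshot('side')
a=np.load('s.npy').astype(int);d=np.abs(s.astype(int)-a).max(2)>40
print(blobs(d,25)); print(close_job())
E
```

```text
[([0, 13, 323, 270, 30157], [117.8, 124.8]), ([281, 99, 33, 16, 323], [296.6, 108.1]), ([283, 119, 33, 29, 627], [298.1, 135.9]), ([286, 153, 29, 19, 153], [297.8, 160.4]), ([190, 185, 145, 95, 3892], [240.4, 226.7]), ([244, 245, 11, 42, 319], [249.0, 266.4])]
the job is handed in; nothing more can be done
None
```

The third hole is over the blue peg, the stay lies flat and the door is held about 0.53 rad open. I handed the job in at about 18 s, with the gripper clear about 80 mm above the knob.

**How it went**
- I gripped the knob, lifted it about 55 mm and drew the door open with the stay. The wrist camera showed the peg about 6 mm off the slot's middle, on the door side. I then lowered hole 3 over the peg in small steps, checking the camera and force; the vertical force stayed under about 1 N.
- The first lift went straight up against the shut door and drew about 15 N at the wrist. The ball slipped about 11 mm in the fingers and crept to nearly 15 mm, but it held until I let go.
- After I let go, the knob seemed to hang 1–2 mm high. I pressed it lightly with the shut fingertips, at most about 3 N. The fingers went 5 mm below where the ball's top should be when flat, with growing sideways force, so they probably slid past the ball.

**Last checks**
- The last wrist picture shows the peg through the third hole from the door. The fit gives lift -0.003 rad, which is flat within measurement error; it read +0.007 before the press.
- A before/after comparison of side-camera pictures, covering the part the arm does not hide, shows no change at the jar, nozzle, tin, bowl, cutter or spatula. The mould lies within the area the arm changed, so that check doesn't cover it, but its red outline is where it was.

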